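# Load one instrument pack with a single stroke of the hand-cranked pack loader

### The job

Take the loose instrument pack out of its little stand and stand it upright in the empty slot of the pack loader, between the two blue pusher pads and the packs already loaded, and let go of it. Then turn the flywheel clockwise by its black crank grip through exactly one revolution, so that the pusher drives the pack into the row and comes back and the red mark stands at the red pointer again. The wheel runs out of true, so follow it by feel and never lean more than gently on the rubber-mounted grip; leave everything else on the cart where it is.

Things in the scene. Friction and masses are not known exactly. Their poses are not given: they have to be found in the camera images.
- pack: the loose instrument pack to load: a flat grey-green bar 168 x 9 x 38 mm (its x, y, z), about 50 g, standing on its long narrow edge in the stand; origin at the centre of its underside, z up. Take it from above by its 9 mm thickness (fingers close along its y).
- pack_stand: small fixed white stand, base 150 x 50 x 6 mm, origin at the centre of its underside. The pack stands on the base, along the stand's x, between blue cheeks rising to z 21 mm near its ends (x +-40 to +-70 mm); the middle 80 mm are open for the fingers. Lift the pack straight up.
- loader: hand-cranked pack loader, fixed: aluminium plate 200 (x) x 345 (y) x 12 mm, origin on the worktop, plate from y -155 to +190. Channel on the plate for packs standing along x: end guides at x +-90 mm, 35 mm high, y -20 to -147. White housing (y +33 to +179, 62 mm high) bears the flywheel: grey disc, radius 78 mm, top at z 84 mm, disc centre about x 0 (+-22), y +110 mm.
- slot (a point): centre of the empty slot on the channel floor, 12 mm above the worktop; axes as the loader's. The pack's underside centre belongs here, its x along the loader's x. At +y, 10.5 mm off, stand two blue pusher pads (42 mm high, x +-38 to +-72 mm, shifted by up to 9 mm; a gap for a finger between); at -y, about 45 mm off, the row of loaded packs, 51 mm high. The stroke moves the pack about 50 mm to -y.
- pointer (a point): tip of the red home pointer post (12 mm wide, top 82 mm above the worktop) in front of the wheel, at loader x -106, y +110 mm
- crank_grip: black round grip, 28 mm thick, on the flywheel; spins freely on its upright spindle, so the gripper need not turn with the wheel. Origin on the spindle, 86 mm above the worktop; graspable from 92 to 134 mm. A rubber bush lets it yield sideways 1 mm per 4 N, springing back. Turning takes about 3 to 8 N; keep the side load under 16 N.
- bush (a point): middle of the rubber bush that mounts the crank grip on the disc; goes round with the disc. At rest the grip's spindle stands exactly over it (same height, 86 mm); how far the spindle is pushed sideways from it is the load on the grip: 1 mm per 4 N, at most 4 mm (16 N) allowed.
- wheel (a joint): flywheel angle, rad: 0 at home (grip on loader -x side, red rim mark at pointer), growing clockwise from above (grip goes -x, +y, +x, -y). 6.283 = one turn; further starts a second stroke. Friction keeps it where left. The disc runs out of true: the real axis, not visible at rest, lies 41 to 67 mm from the home grip spindle, towards loader +x. Pusher: 56 mm out at half a turn.
- forceps: bystander: steel forceps 213 x 113 mm lying flat near the right edge; origin at the centre of its underside
- cup: bystander: small clear measuring cup, 37 mm wide and 38 mm high; origin at the centre of its underside
- bottle: bystander: white screw-cap bottle, 48 mm wide and 86 mm high, right rear; origin at the centre of its underside

How it is judged:
On the way, in this order (a step that is already met when the one before it is completed fails the run):
1. the pack stands upright on the channel floor in the empty slot, released, with the wheel still at home (x of pack in the frame of loader between -0.009 and 0.009 m and y of pack in the frame of loader between -0.062 and -0.036 m and z of pack in the frame of loader between 0.009 and 0.016 m and angle between pack's own z axis and vertical below 0.12 rad and angle between the x axis of pack and the x axis of loader, either way round below 0.12 rad and contact force between the fingers and pack below 0.1 N and value of joint wheel below 0.2 rad), for 0.2 s.
2. the wheel passes half a turn and the pusher has driven the pack into the row (value of joint wheel between 2.9 and 4 rad and y of pack in the frame of loader between -0.108 and -0.088 m), for 0.05 s.
At the end, for the whole second after the job is handed in: The wheel rests one full revolution from its start (red mark at the pointer, within 0.13 rad, about 7 mm at the grip), and the pack stands upright (within 0.15 rad) and square on the channel floor in the row, pushed 41 to 63 mm from the slot; all is at rest and released (value of joint wheel between 6.153 and 6.413 rad and angular speed of crank_grip below 1 rad/s and linear speed of crank_grip below 0.01 m/s and angle between pack's own z axis and vertical below 0.15 rad and angle between the x axis of pack and the x axis of loader, either way round below 0.12 rad and linear speed of pack below 0.02 m/s and y of pack in the frame of loader between -0.108 and -0.086 m and x of pack in the frame of loader between -0.009 and 0.009 m and z of pack in the frame of loader between 0.009 and 0.016 m); the robot touches nothing.
It fails at once if the crank grip is pushed more than 4 mm sideways in its rubber bush (a load over 16 N) (horizontal distance between crank_grip and bush above 0.004 m).
It fails at once if the wheel is turned on into a second stroke (value of joint wheel above 6.633 rad).
It fails at once if a bystander (forceps, cup or bottle) is shifted more than 20 mm (distance of any of forceps, cup, bottle from where it was at the start of the episode above 0.02 m).
It also fails if it takes over 67 s, if anything falls off the work surface, if the arm or the gripper's body presses on something with over 40 N, if the wrist force passes 120 N, or if a joint passes its speed limit or range.

### The arm

A 6-joint arm with a two-finger parallel gripper is mounted at the origin on a cart in front of the work surface, level with it; the furniture and walls round the work are solid. World frame = base frame: x ahead of the robot, y to its left, z up, the work surface at z = 0. Lengths are in m, angles in rad, forces in N, time in s.
With the tool pointing down it reaches from about 0.4 to 0.925 m from the base axis. Payload 12.5 kg.
Tool frame: the origin (TCP) lies at the very end of the fingers, on their centre line; the grasp point (between the pads) lies 19 mm behind it; z points along the fingers, y is the line along which they close (so a half turn about z gives the same grasp; the last joint's range is limited). The gripper opens to 95 mm and grips with 3 to 60 N. Pads are 20 mm wide; open, the fingers measure 119 mm over their backs; the gripper's body (75 mm by 180 mm) begins 59 mm behind the grasp point.
Start: joints at [-1.442, 0.491, 1.559, -0, 1.092, -0.106], TCP at [0.145, -0.608, 0.215] pointing down, gripper open.
Joint ranges: [-3.1, 3.1], [-0.84, 2.19], [0.05, 2.79], [-1.13, 4.28], [0.06, 2.93], [-2.69, 2.69]. Speed limits (rad/s): [2.22, 2.22, 2.79, 3.14, 3.14, 3.14].

### API

Orientations are given as a 3x3 rotation matrix whose columns are the frame's x, y, z axes.
In Python, from rig import reach, movel, set_joints, gripper_to, wait, inverse_kinematics, camera, PlanningError, finish_job, get_t, get_joint_positions, get_dq, get_joint_efforts, get_tool_pos, get_tool_rot, get_force, get_moment, get_grip_width, get_finger_force gives the robot as it stands. Calls block until the motion is done:
- reach(position, orientation): joint-space move of the TCP to a pose.
- movel(position, ori=None, max_speed=0.15): straight line of the TCP; ori=None keeps the orientation; max_speed is the mean speed in m/s.
- set_joints(angles): joint-space move.
- gripper_to(opening, strength=None): finger opening in m; strength is the grip in N (None keeps the last); returns when the fingers have stopped.
- wait(seconds).
- inverse_kinematics(position, orientation): joint angles nearest the present ones, or None.
- camera(name): name is "scene" or "top" or "wrist"; returns a dict with "pixels" (480x640x3 uint8, blue, green, red), "fx", "fy", "cx", "cy" (pixels), "rvec" (rotation vector, rad) and "tvec" (3), from world to camera coordinates, as OpenCV has them. Camera axes: x right, y down, z forward; pixel columns grow to the right and rows downward; lengths in m; the calibration is good to about 2 mm. The wrist camera is an equidistant fisheye: a pixel r from the principal point sees the ray r / f radians off the axis. A picture is of the moment at which its call begins. There is no depth.
A pose or a line that the arm cannot do raises PlanningError and nothing moves.
- finish_job(): hands the job in; it is judged then, once.
Readings, each from a call of its own:
- get_t(): time.
- get_joint_positions(): joint angles.
- get_dq(): joint speeds.
- get_joint_efforts(): joint torques, N m.
- get_tool_pos(): TCP position.
- get_tool_rot(): TCP orientation.
- get_force(): force on the tool from outside, world axes, zero at the start.
- get_moment(): the same for the moment, N m.
- get_grip_width(): finger opening in m.
- get_finger_force(): force on a finger pad.
Only numpy, scipy, OpenCV 4.12 (cv2) and the standard library are available. Lean on these libraries where they do the work, as an engineer would, in place of code of your own. Each camera call takes 0.05 s, during which the arm holds its last target. There are 200 camera calls.

## Working session

There is one attempt and no reset: what is moved stays moved. The work goes in short steps, each a Python script; the robot and the scene stay as the last script left them, time stands still between calls to the robot, and variables do not carry over. Pictures are saved under pics/ and viewed, at most 10 in all, crops included, and the job is handed in when it is done.

```bash
mkdir -p pics; ls
cat > h.py <<'E'
import numpy as np, cv2
from rig import *
def shot(n,f):
    c=camera(n); cv2.imwrite(f"pics/{f}.png",c["pixels"]); np.savez(f"pics/{f}.npz",**{k:np.array(v) for k,v in c.items()}); return c
def pix2w(f,uv,z):
    c=np.load(f"pics/{f}.npz"); R=cv2.Rodrigues(c["rvec"].astype(float))[0]; t=c["tvec"].reshape(3)
    d=R.T@np.array([(uv[0]-c["cx"])/c["fx"],(uv[1]-c["cy"])/c["fy"],1.]); o=-R.T@t
    return o+d*(z-o[2])/d[2]
def w2pix(f,P):
    c=np.load(f"pics/{f}.npz"); R=cv2.Rodrigues(c["rvec"].astype(float))[0]
    p=R@np.array(P,float)+c["tvec"].reshape(3); return np.array([c["fx"]*p[0]/p[2]+c["cx"],c["fy"]*p[1]/p[2]+c["cy"]])
E
python3 - <<'E'
from h import *
for n in("top","scene"):
    c=shot(n,n+"0"); R=cv2.Rodrigues(np.array(c["rvec"],float))[0]; print(n,-R.T@np.array(c["tvec"]).reshape(3),c["fx"],R.round(2).tolist())
print(get_t())
E
```

```text
pics
top [ 0.42591199 -0.04207604  1.05844098] 490.9288703275096 [[0.02, -1.0, -0.0], [-0.99, -0.02, -0.11], [0.11, 0.01, -0.99]]
scene [-0.05000063  0.90970844  0.70974847] 572.9963578482536 [[-0.86, -0.52, 0.01], [-0.26, 0.41, -0.87], [0.44, -0.75, -0.49]]
0.1
```

View pics/top0.png

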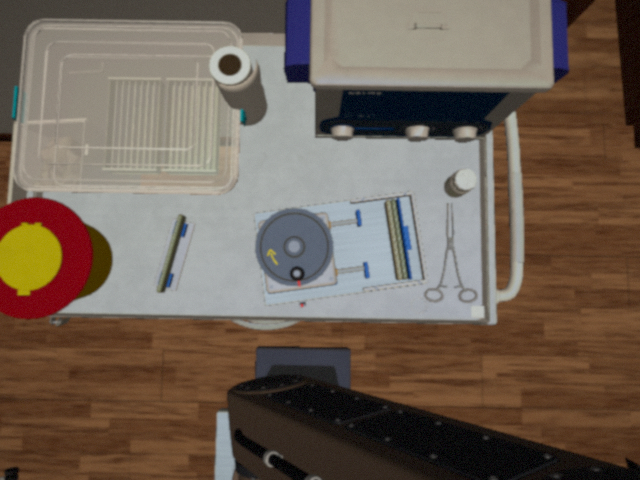

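View pics/scene0.png

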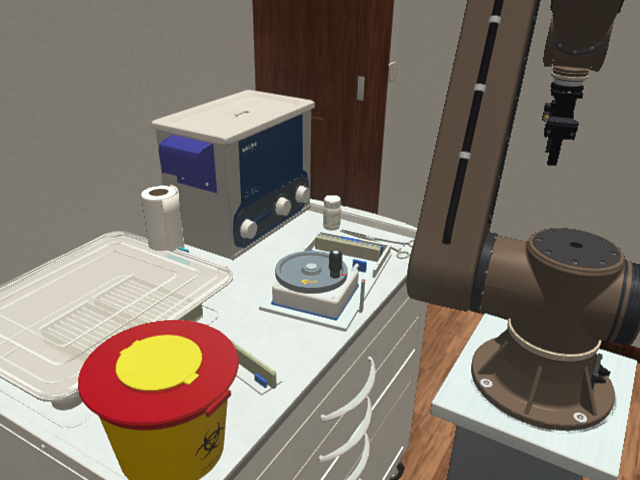

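The top view shows the loader at about (255–425, 195–305) with its grip at (297, 273), and the stand with the pack at about (175, 253). The loader's +y points left in the image and its -x points down. I'll enlarge both.

Run:
```python
import cv2
i=cv2.imread("pics/top0.png")
a=cv2.resize(i[185:315,245:435],None,fx=4.2,fy=4.2,interpolation=cv2.INTER_CUBIC)
cv2.imwrite("pics/c1.png",a)
b=cv2.resize(i[205:300,145:205],None,fx=6,fy=6,interpolation=cv2.INTER_CUBIC)
cv2.imwrite("pics/c2.png",b)
```

```text
(no output)
```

View pics/c1.png

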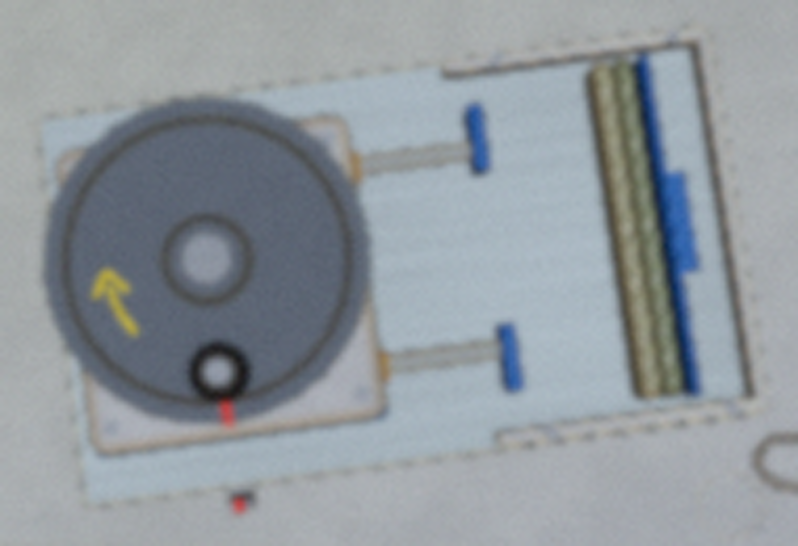

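View pics/c2.png

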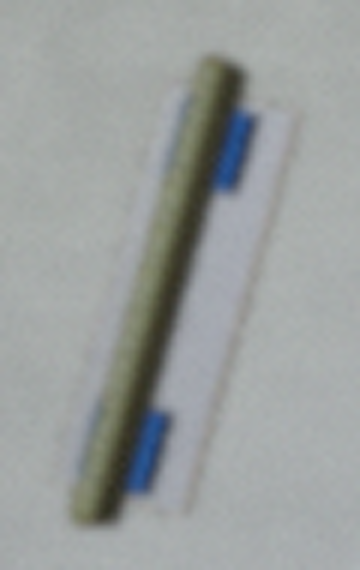

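```bash
cat >> h.py <<'E'
def c1(u,v,z): return pix2w("top0",((u+.5)/4.2-.5+245,(v+.5)/4.2-.5+185),z)
def c2(u,v,z): return pix2w("top0",((u+.5)/6-.5+145,(v+.5)/6-.5+205),z)
E
python3 - <<'E'
from h import *
np.set_printoptions(precision=4,suppress=True)
L=np.array([[.1,.19],[-.1,.19],[-.1,-.155],[.1,-.155]])
W=np.array([c1(43,120,.012),c1(88,503,.012),c1(757,400,.012),c1(700,40,.012)])[:,:2]
lc,wc=L.mean(0),W.mean(0); H=(L-lc).T@(W-wc); U,S,V=np.linalg.svd(H); R=V.T@np.diag([1,np.linalg.det(V.T@U.T)])@U.T
t=wc-R@lc; th=np.arctan2(R[1,0],R[0,0]); print("loader",t,th,"resid",(L@R.T+t-W))
inv=lambda p:(R.T@(np.array(p)[:2]-t))
for n,u,v,z in [("disc",207,260,.084),("grip",219,372,.134),("ptr",240,500,.082),("padU",477,138,.054),("padL",510,357,.054),("rowU",597,68,.063),("rowL",640,395,.063),("gdL",445,72,.047),("gdL2",497,436,.047),("mark",228,412,.084)]:
    w=c1(u,v,z); print(n,w,inv(w))
a,b=c2(213,58,.044),c2(93,520,.044); print("pack",a,b,np.linalg.norm(a-b),(a+b)/2,np.arctan2(*(a-b)[[1,0]]))
q=[c2(*p,.006) for p in [(178,88),(298,110),(188,515),(62,490)]]; print(np.array(q),np.mean(q,0))
q=[c2(*p,.021) for p in [(258,110),(217,190),(172,412),(128,493)]]; print(np.array(q))
E
```

```text
loader [ 0.4968 -0.1095] 0.15162652516379488 resid [[ 0.0019  0.0034]
 [-0.0022  0.0014]
 [-0.007  -0.0036]
 [ 0.0073 -0.0012]]
disc [0.4898 0.0014 0.084 ] [0.0099 0.1106]
grip [ 0.4366 -0.0072  0.134 ] [-0.0441  0.1101]
ptr [ 0.3777 -0.0163  0.082 ] [-0.1037  0.1101]
padU [ 0.5539 -0.1286  0.054 ] [ 0.0535 -0.0275]
padL [ 0.447  -0.1453  0.054 ] [-0.0546 -0.0279]
rowU [ 0.5881 -0.1861  0.063 ] [ 0.0787 -0.0896]
rowL [ 0.4297 -0.2068  0.063 ] [-0.081  -0.0861]
gdL [ 0.5875 -0.1131  0.047 ] [ 0.0891 -0.0173]
gdL2 [ 0.4088 -0.1399  0.047 ] [-0.0916 -0.0168]
mark [ 0.4185 -0.01    0.084 ] [-0.0623  0.1102]
pack [0.556 0.242 0.044] [0.3962 0.2758 0.044 ] 0.16341570962935512 [0.4761 0.2589 0.044 ] -0.2086926158314904
[[0.5498 0.2648 0.006 ]
 [0.5425 0.2211 0.006 ]
 [0.3974 0.2541 0.006 ]
 [0.4054 0.2993 0.006 ]] [0.4738 0.2598 0.006 ]
[[0.5407 0.2316 0.021 ]
 [0.5119 0.2449 0.021 ]
 [0.4335 0.2572 0.021 ]
 [0.4051 0.2712 0.021 ]]
```

```bash
python3 - <<'E'
from h import *
np.set_printoptions(precision=4,suppress=True)
from scipy.optimize import least_squares
def tri(a,b):
    r=least_squares(lambda P:np.r_[w2pix("top0",P)-a,w2pix("scene0",P)-b],[.5,.3,.2]); return r.x,r.fun
print("lidc",tri((28,257),(160,362)))
print("rim right", [pix2w("top0",(91,255),z) for z in(.15,.2,.25)])
print("roll", tri((232,65),(160,190)))
print("packtop near end",tri((163,290),(276,378)))
for n,P in [("grip",(.4366,-.0072,.134)),("ptr",(.3777,-.0163,.082)),("packend0",(.3962,.2758,.044)),("packend1",(.556,.242,.044))]: print(n,w2pix("scene0",P))
# reachability
Rl=lambda th:np.c_[[np.cos(th),np.sin(th),0],[np.sin(th),-np.cos(th),0],[0,0,-1.]]
for n,p,th in [("pack",(.475,.259,.015),-.20),("slot",(.503,-.154,.02),.15),("grip",(.4366,-.0072,.095),.15)]:
    for k in (0,np.pi): print(n,inverse_kinematics(p,Rl(th+k)))
E
python3 - <<'E'
import cv2
i=cv2.imread("pics/scene0.png")
cv2.imwrite("pics/c3.png",cv2.resize(i[220:420,220:430],None,fx=3,fy=3,interpolation=cv2.INTER_CUBIC))
E
```

```text
lidc (array([0.4571, 0.4757, 0.1755]), array([ 0.0496,  0.0815, -0.0726, -0.0219]))
rim right [array([0.4637, 0.3741, 0.15  ]), array([0.4617, 0.3512, 0.2   ]), array([0.4596, 0.3283, 0.25  ])]
roll (array([0.8001, 0.1114, 0.2292]), array([-0.4589, -0.7004,  0.9567,  0.3755]))
packtop near end (array([0.3981, 0.2761, 0.0236]), array([ 0.0452,  0.0857, -0.0808, -0.0113]))
grip [337.0032 251.7137]
ptr [363.0205 279.166 ]
packend0 [276.7197 369.3172]
packend1 [217.5343 329.8931]
pack [ 0.3771  0.6601  1.9339 -0.      0.5475  2.1479]
pack [ 0.3771  0.6601  1.9339 -0.      0.5475 -0.9937]
slot [-0.4227  0.6391  1.969  -0.      0.5334  0.9981]
slot [-0.4227  0.6391  1.969  -0.      0.5334 -2.1435]
grip [-0.168   0.4198  2.1328 -0.      0.589   1.2528]
grip [-0.168   0.4198  2.1328 -0.      0.589  -1.8888]
```

View pics/c3.png

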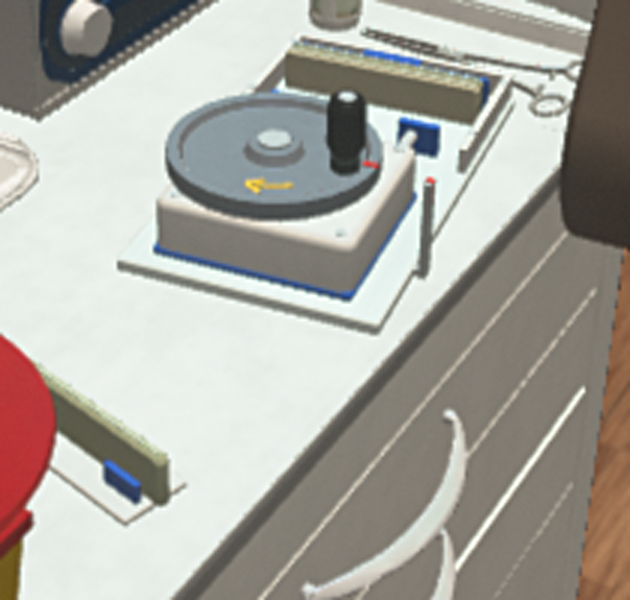

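The scene crop confirms the layout: grip at the home mark, free row space, and the sharps-bin lid next to the stand (about 7–12 mm clear of the gripper body). I'll take close wrist views over the loader and the pack, rectified into metric maps.

```bash
cat >> h.py <<'E'
def Rl(th): return np.c_[[np.cos(th),np.sin(th),0],[np.sin(th),-np.cos(th),0],[0,0,-1.]]
def wproj(f,P):
    c=np.load(f"pics/{f}.npz"); K=np.array([[c["fx"],0,c["cx"]],[0,c["fy"],c["cy"]],[0,0,1.]])
    return cv2.fisheye.projectPoints(np.array(P,float).reshape(-1,1,3),c["rvec"].reshape(3,1).astype(float),c["tvec"].reshape(3,1).astype(float),K,np.zeros(4))[0].reshape(-1,2)
def rect(f,x0,x1,y0,y1,z,s=2000):  # up=+x, left=+y
    xs=np.arange(x1,x0,-1/s); ys=np.arange(y1,y0,-1/s); X,Y=np.meshgrid(xs,ys,indexing="ij")
    m=wproj(f,np.stack([X,Y,0*X+z],-1)).astype(np.float32).reshape(*X.shape,2)
    return cv2.remap(np.load(f"pics/{f}.npz")["pixels"],m,None,cv2.INTER_CUBIC)
E
python3 - <<'E'
from h import *
reach((.50,-.10,.30),Rl(.15)); shot("wrist","wl"); print(get_t())
reach((.47,.22,.30),Rl(-.22)); shot("wrist","wp"); print(get_t(),get_force())
gripper_to(.03,20); 
a=rect("wl",.38,.62,-.29,.10,.054,1500); b=rect("wp",.36,.60,.19,.33,.044,1500)
print(a.shape,b.shape)
cv2.imwrite("pics/w1.png",np.hstack([a,b]))
E
```

```text
2.3833
3.6583 [ 0.37349941  0.00389347 -0.14295963]
(360, 585, 3) (360, 211, 3)
```

View pics/w1.png

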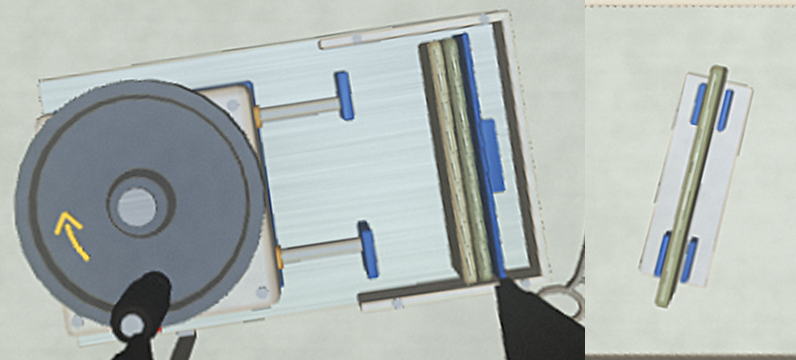

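Left: pads at (345, 96) and (370, 250), row face edge from (428, 42) to (468, 280), hub at (137, 206), grip top at (132, 325). Right: pack top runs from (718, 68) to (663, 305), upright between its cheeks.

```bash
cat >> h.py <<'E'
def cam_c(f):
    c=np.load(f"pics/{f}.npz"); return -cv2.Rodrigues(c["rvec"].astype(float))[0].T@c["tvec"].reshape(3)
def toz(f,P,z):
    o=cam_c(f); P=np.array(P,float); return o+(P-o)*(z-o[2])/(P[2]-o[2])
def A(u,v,z): return toz("wl",(.62-v/1500,.10-u/1500,.054),z)
def B(u,v,z): return toz("wp",(.60-v/1500,.33-(u-585)/1500,.044),z)
E
python3 - <<'E'
from h import *
np.set_printoptions(precision=4,suppress=True)
print(cam_c("wl"),cam_c("wp"))
a,b=B(719,67,.044),B(663,306,.044); print("pack",a,b,np.linalg.norm(a-b),(a+b)/2,np.arctan2(*(a-b)[[1,0]]))
q=[B(*p,.006) for p in [(683,72),(753,87),(712,287),(640,270)]]; print("stand",np.mean(q,0),np.arctan2(*(q[0]-q[3])[[1,0]]),np.arctan2(*(q[1]-q[2])[[1,0]]))
th=.157; R=np.array([[np.cos(th),-np.sin(th)],[np.sin(th),np.cos(th)]]); 
pts=[("plTL",39,80,.012,(.1,.19)),("plTR",507,10,.035,None),("padU",346,96,.054,None),("padL",371,250,.054,None),("padUf",354,118,.054,None),("padLf",379,275,.054,None),("rowU",428,42,.063,None),("rowL",468,281,.063,None),("gU",320,46,.047,(.09,-.02)),("gUo",320,39,.047,None),("gL",359,296,.047,(-.09,-.02)),("disc",139,203,.084,None),("grip",132,325,.134,None)]
P={n:A(u,v,z) for n,u,v,z,_ in pts}
t=(P["gU"]+P["gL"])[:2]/2-R@[0,-.02]; print("t guides",t,"angle",np.arctan2(*(P["gU"]-P["gL"])[[1,0]]))
r=P["rowU"]-P["rowL"]; print("rowang",np.arctan2(r[1],r[0]))
r=P["padU"]-P["padL"]; print("padang",np.arctan2(r[1],r[0]))
for n in P: print(n,P[n],R.T@(P[n][:2]-t))
E
```

```text
[ 0.5753 -0.0902  0.4696] [0.5447 0.2014 0.4697]
pack [0.5553 0.2407 0.044 ] [0.396 0.278 0.044] 0.16364867518219905 [0.4757 0.2593 0.044 ] -0.23015761404935736
stand [0.475  0.2601 0.006 ] -0.21385099600136734 -0.2021985968828616
t guides [ 0.5017 -0.1072] angle 0.15475269067802358
rowang 0.1658271033621028
padang 0.1609337392561789
plTL [0.5658 0.0906 0.012 ] [0.0942 0.1853]
plTR [ 0.6151 -0.2448  0.035 ] [ 0.0905 -0.1536]
padU [ 0.556  -0.1307  0.054 ] [ 0.05   -0.0317]
padL [ 0.4533 -0.1473  0.054 ] [-0.0541 -0.0321]
padUf [ 0.5413 -0.136   0.054 ] [ 0.0346 -0.0347]
padLf [ 0.4367 -0.1527  0.054 ] [-0.0713 -0.0347]
rowU [ 0.5916 -0.1833  0.063 ] [ 0.0769 -0.0892]
rowL [ 0.4358 -0.2094  0.063 ] [-0.0811 -0.0906]
gU [ 0.5896 -0.1137  0.047 ] [ 0.0858 -0.0202]
gUo [ 0.5943 -0.1137  0.047 ] [ 0.0904 -0.0209]
gL [ 0.4201 -0.1402  0.047 ] [-0.0858 -0.0198]
disc [0.4912 0.0003 0.084 ] [0.0064 0.1078]
grip [ 0.4364 -0.0077  0.134 ] [-0.0489  0.1085]
```

```bash
cat >> h.py <<'E'
TL=np.array([.4997,-.1083]); TH=.158
def lw(x,y,z): c,s=np.cos(TH),np.sin(TH); return np.array([TL[0]+c*x-s*y,TL[1]+s*x+c*y,z])
E
python3 - <<'E'
from h import *
np.set_printoptions(precision=3,suppress=True)
g=np.array([.4835,.2576])
movel((*g,.20),Rl(-.22),.2); f0=np.array(get_force())
movel((*g,.016),None,.12); print(get_t(),np.array(get_force())-f0)
gripper_to(0.0,20); print(get_grip_width(),get_finger_force(),np.array(get_force())-f0)
movel((*g,.215),None,.12); print(get_grip_width(),get_finger_force(),np.array(get_force())-f0,get_t())
p=lw(.008,-.045,.2)
movel(p,Rl(TH),.22); print(get_t(),get_tool_pos(),p,get_grip_width())
shot("wrist","wh")
a=rect("wh",.38,.62,-.26,-.04,.063,1500); cv2.imwrite("pics/w2.png",cv2.resize(a,None,fx=1.6,fy=1.6))
E
```

```text
7.1917 [-1.192  0.498 -0.125]
0.008787550351523106 19.95549738407135 [-0.995  1.898  1.023]
0.008800902781144102 19.99812752008438 [-0.876  0.342 -0.285] 9.4833
11.5 [ 0.515 -0.151  0.2  ] [ 0.515 -0.151  0.2  ] 0.00868097443796479
```

View pics/w2.png

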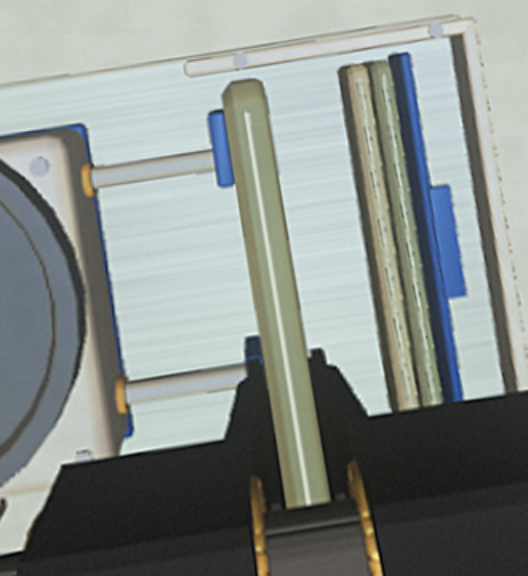

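The held pack is level and parallel to the row; its far end is at (246, 82) in the enlarged view, the row's far end at (355, 68).

Run:
```python
from h import *
np.set_printoptions(precision=4,suppress=True)
c,s=np.cos(TH),np.sin(TH);R=np.array([[c,-s],[s,c]])
f=lambda u,v,z:toz("wh",(.62-v/2400,-.04-u/2400,.063),z)
for n,u,v,z in [("packfar",246,81,.228),("packcorner",226,92,.228),("packcornerR",269,85,.228),("packnear",307,505,.228),("rowfar",355,67,.063),("rowfarL",341,71,.063),("row lowL",390,405,.063),("guide",187,73,.047),("padUface",231,182,.054),("padUfaceTop",223,110,.054)]:
    p=f(u,v,z); print(n,p,R.T@(p[:2]-TL))
```

```text
packfar [ 0.5882 -0.141   0.228 ] [ 0.0822 -0.0462]
packcorner [ 0.5861 -0.1372  0.228 ] [ 0.0807 -0.0421]
packcornerR [ 0.5874 -0.1454  0.228 ] [ 0.0808 -0.0505]
packnear [ 0.5065 -0.1528  0.228 ] [-0.0003 -0.045 ]
rowfar [ 0.5921 -0.1879  0.063 ] [ 0.0787 -0.0932]
rowfarL [ 0.5904 -0.1821  0.063 ] [ 0.078  -0.0871]
row lowL [ 0.4512 -0.2025  0.063 ] [-0.0627 -0.0854]
guide [ 0.5896 -0.1168  0.047 ] [ 0.0874 -0.0225]
padUface [ 0.5428 -0.1361  0.054 ] [ 0.0382 -0.0343]
padUfaceTop [ 0.5737 -0.1327  0.054 ] [ 0.0692 -0.0358]
```

Run:
```python
from h import *
np.set_printoptions(precision=3,suppress=True)
f0=np.array(get_force()); x,y=.007,-.045
movel(lw(x,y,.065),Rl(TH),.12); print(np.array(get_force())-f0)
movel(lw(x,y,.035),None,.06); print(np.array(get_force())-f0)
z=.035; ok=np.linalg.norm(np.array(get_force())-f0)<6
while ok and z>.0205:
    z-=.0015; movel(lw(x,y,z),None,.03)
    if get_force()[2]-f0[2]>4: break
print(z,np.array(get_force())-f0,get_grip_width(),get_t())
if ok:
    gripper_to(.018); print(get_finger_force(),get_t())
    movel(lw(x,y,.08),None,.06)
    movel(lw(x,y,.22),None,.25)
    shot("wrist","wr"); a=rect("wr",.38,.62,-.26,.06,.05,1500); cv2.imwrite("pics/w3.png",cv2.resize(a,None,fx=1.5,fy=1.5)); print(get_t())
```

```text
[-0.236  0.538  0.075]
[-0.28   0.405 -0.368]
0.02149999999999999 [-1.741  1.823  6.462] 0.008560649589138637 15.725
0.0 16.175
18.0583
```

View pics/w3.png

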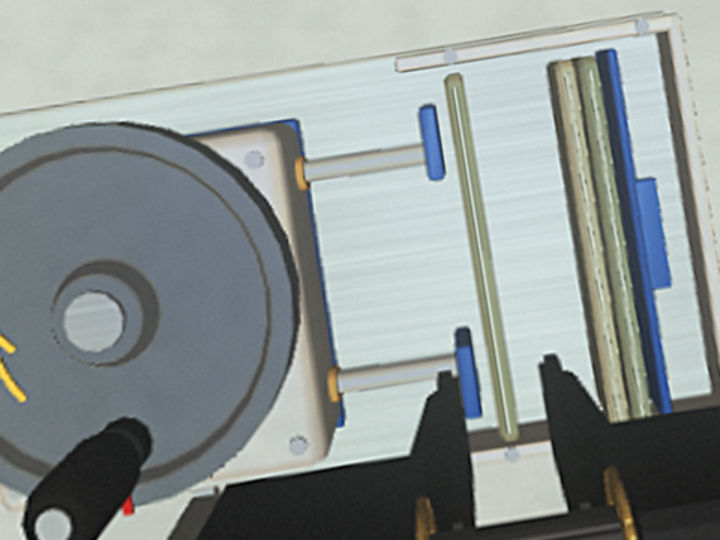

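The pack stands upright and parallel in the slot, ends at (455, 75) and (510, 440), clear of the pads and the row. Next I'll grasp the crank and start it slowly, fitting the axis from the force readings.

```bash
cat > crank.py <<'E'
from h import *
from scipy.optimize import least_squares
import json
K=4000.; EX=np.array([np.cos(TH),np.sin(TH)]); EY=np.array([-EX[1],EX[0]]); Z=.100
def bush(F0): return np.array(get_tool_pos())[:2]+(np.array(get_force())[:2]-F0)/K
def fit(bs,b0):
    bs=np.array(bs)
    f=lambda q:np.r_[(np.hypot(*(bs-b0-q[0]*EX-q[1]*EY).T)-np.hypot(*q[:2])-q[2])/3e-4,(q[0]-.054)/.008,q[1]/.0015,q[2]/4e-4]
    return least_squares(f,[.054,0,0]).x
def turn(th_end,dth,vmax,S):
    b0=np.array(S["b0"]);F0=np.array(S["F0"]);bs=[np.array(b) for b in S["bs"]];th=S["th"];q=fit(bs,b0);log=[]
    while th<th_end-1e-6:
        th=min(th+dth,th_end); c=b0+q[0]*EX+q[1]*EY; r=np.hypot(*q[:2])+q[2]
        a=np.arctan2(-q[1],-q[0])-th; t=c+r*(np.cos(a)*EX+np.sin(a)*EY)
        movel((*t,Z),None,vmax); F=np.array(get_force())[:2]-F0; b=bush(F0); bs.append(b); q=fit(bs,b0)
        d=b-b0-q[0]*EX-q[1]*EY; thb=(np.arctan2(-q[1],-q[0])-np.arctan2(d@EY,d@EX))%(2*np.pi)
        u=d/np.linalg.norm(d); log.append((th,thb,F@u,F@np.array([u[1],-u[0]]),q[0]*1e3,q[1]*1e3,get_t()))
        if np.hypot(*F)>11: print("HIGH"); break
    print(np.array(log).round(2)); S.update(th=th,bs=[list(b) for b in bs]); json.dump(S,open("S.json","w"))
    return S
E
python3 - <<'E'
from crank import *
np.set_printoptions(precision=3,suppress=True)
g=(.4366,-.0075); gripper_to(.055)
movel((*g,.22),None,.25); movel((*g,Z),None,.12); F0=np.mean([np.array(get_force()) for _ in range(5)],0); print(get_t(),F0)
gripper_to(0.,30); wait(.1); F=np.array(get_force())-F0; print(get_grip_width(),get_finger_force(),F,get_tool_pos())
b0=bush(F0[:2]); S=dict(b0=list(b0),F0=list(F0[:2]),bs=[list(b0)],th=0.)
if np.hypot(*F[:2])<9: turn(.5,.07,.04,S)
E
```

```text
20.8167 [0.035 0.445 0.192]
0.02733750820346704 29.996600967133418 [-0.308  0.787  0.866] [ 0.437 -0.007  0.1  ]
[[ 0.07  0.06  1.75 -2.23 54.21  0.31 21.74]
 [ 0.14  0.13 -0.21 -1.94 53.65  0.03 21.99]
 [ 0.21  0.21 -0.69 -2.3  52.3  -0.29 22.24]
 [ 0.28  0.28 -0.64 -1.71 50.95 -0.46 22.49]
 [ 0.35  0.35 -0.76 -2.63 49.49 -0.53 22.74]
 [ 0.42  0.41 -0.57 -3.45 48.45 -0.52 22.99]
 [ 0.49  0.51 -2.   -2.42 45.22 -0.28 23.24]
 [ 0.5   0.5  -0.53 -0.02 44.98 -0.27 23.49]]
```

Run:
```python
from crank import *
S=json.load(open("S.json")); S=turn(2.0,.1,.03,S)
```

```text
[[ 6.000e-01  6.000e-01 -7.100e-01 -2.440e+00  4.442e+01 -1.800e-01
   2.379e+01]
 [ 7.000e-01  7.000e-01 -1.190e+00 -3.320e+00  4.323e+01  5.000e-02
   2.408e+01]
 [ 8.000e-01  7.700e-01  4.300e-01 -3.090e+00  4.400e+01 -1.300e-01
   2.435e+01]
 [ 9.000e-01  9.000e-01 -6.800e-01 -2.330e+00  4.367e+01 -4.000e-02
   2.467e+01]
 [ 1.000e+00  9.900e-01 -1.500e-01 -1.830e+00  4.378e+01 -7.000e-02
   2.495e+01]
 [ 1.100e+00  1.090e+00 -8.400e-01 -3.470e+00  4.346e+01  4.000e-02
   2.525e+01]
 [ 1.200e+00  1.180e+00 -1.500e-01 -3.340e+00  4.350e+01  3.000e-02
   2.553e+01]
 [ 1.300e+00  1.290e+00 -2.800e-01 -2.630e+00  4.348e+01  3.000e-02
   2.583e+01]
 [ 1.400e+00  1.380e+00  2.500e-01 -2.510e+00  4.360e+01 -3.000e-02
   2.612e+01]
 [ 1.500e+00  1.480e+00  6.000e-01 -3.040e+00  4.379e+01 -1.400e-01
   2.642e+01]
 [ 1.600e+00  1.570e+00  8.000e-02 -4.850e+00  4.384e+01 -1.700e-01
   2.673e+01]
 [ 1.700e+00  1.690e+00 -3.400e-01 -2.770e+00  4.381e+01 -1.500e-01
   2.703e+01]
 [ 1.800e+00  1.770e+00  8.100e-01 -4.430e+00  4.394e+01 -2.500e-01
   2.732e+01]
 [ 1.900e+00  1.880e+00  2.000e-01 -3.090e+00  4.397e+01 -2.700e-01
   2.763e+01]
 [ 2.000e+00  1.980e+00  4.800e-01 -3.590e+00  4.403e+01 -3.200e-01
   2.793e+01]]
```

The axis fit has settled at r ≈ 44 mm and loads stay under 5 N, so I'll continue past half a turn.

Run:
```python
from crank import *
np.set_printoptions(suppress=True)
S=json.load(open("S.json")); S=turn(3.5,.1,.03,S)
```

```text
[[ 2.1   2.08 -0.06 -3.48 44.02 -0.31 28.23]
 [ 2.2   2.18 -0.01 -3.68 44.02 -0.31 28.53]
 [ 2.3   2.28 -0.84 -4.58 43.96 -0.25 28.83]
 [ 2.4   2.38 -0.64 -3.77 43.93 -0.21 29.12]
 [ 2.5   2.48 -0.39 -3.37 43.92 -0.2  29.42]
 [ 2.6   2.58  0.22 -3.66 43.94 -0.22 29.72]
 [ 2.7   2.68 -0.5  -3.04 43.93 -0.2  30.02]
 [ 2.8   2.79 -1.27 -3.12 43.9  -0.15 30.31]
 [ 2.9   2.89 -0.93 -3.15 43.88 -0.12 30.6 ]
 [ 3.    2.98  0.   -3.3  43.89 -0.13 30.89]
 [ 3.1   3.09 -0.42 -1.65 43.89 -0.13 31.19]
 [ 3.2   3.2  -0.41 -1.04 43.88 -0.12 31.49]
 [ 3.3   3.3  -0.38 -1.36 43.88 -0.12 31.79]
 [ 3.4   3.4   0.48 -0.41 43.89 -0.14 32.09]
 [ 3.5   3.5  -0.68 -0.53 43.89 -0.12 32.39]]
```

Run:
```python
from crank import *
np.set_printoptions(suppress=True)
S=json.load(open("S.json")); S=turn(6.29,.1,.03,S)
print(bush(np.array(S["F0"]))-S["b0"],get_t())
```

```text
[[ 3.6   3.6   0.38 -0.69 43.89 -0.14 32.68]
 [ 3.7   3.71 -0.34  0.35 43.89 -0.13 32.98]
 [ 3.8   3.8  -0.96 -0.45 43.88 -0.1  33.28]
 [ 3.9   3.91 -1.09 -0.23 43.88 -0.07 33.58]
 [ 4.    4.01 -0.17 -0.29 43.88 -0.07 33.87]
 [ 4.1   4.11  0.53  0.35 43.88 -0.08 34.17]
 [ 4.2   4.21 -0.88  0.13 43.88 -0.06 34.47]
 [ 4.3   4.31  0.    0.16 43.88 -0.06 34.76]
 [ 4.4   4.4   0.16 -0.53 43.88 -0.06 35.06]
 [ 4.5   4.5   0.67 -0.76 43.88 -0.07 35.36]
 [ 4.6   4.6  -0.18 -1.62 43.88 -0.07 35.66]
 [ 4.7   4.7   0.11 -0.83 43.88 -0.07 35.96]
 [ 4.8   4.8  -0.5  -1.28 43.88 -0.07 36.26]
 [ 4.9   4.9  -0.31 -1.03 43.89 -0.06 36.56]
 [ 5.    5.   -0.43 -1.66 43.89 -0.06 36.86]
 [ 5.1   5.1   0.29 -1.15 43.89 -0.06 37.16]
 [ 5.2   5.2  -0.22 -1.73 43.89 -0.06 37.46]
 [ 5.3   5.29 -0.23 -3.06 43.89 -0.06 37.76]
 [ 5.4   5.39  0.04 -2.73 43.89 -0.06 38.06]
 [ 5.5   5.49  0.29 -3.11 43.88 -0.07 38.36]
 [ 5.6   5.59  0.86 -2.13 43.88 -0.07 38.66]
 [ 5.7   5.69 -0.31 -2.54 43.88 -0.07 38.96]
 [ 5.8   5.8   0.26 -1.66 43.87 -0.07 39.26]
 [ 5.9   5.89  0.36 -2.6  43.87 -0.08 39.56]
 [ 6.    5.99 -0.47 -2.22 43.87 -0.08 39.86]
 [ 6.1   6.09 -0.56 -2.01 43.87 -0.07 40.16]
 [ 6.2   6.19 -0.05 -2.49 43.87 -0.07 40.46]
 [ 6.29  6.28  0.54 -2.88 43.87 -0.07 40.74]]
[-0.00028803 -0.00031399] 40.7417
```

Run:
```python
from h import *
gripper_to(.055); p=np.array(get_tool_pos())
movel((p[0],p[1],.18),None,.1); movel((.48,-.08,.32),None,.25); print(get_t())
shot("wrist","we"); a=rect("we",.35,.62,-.29,.10,.06,1500); cv2.imwrite("pics/w4.png",cv2.resize(a,None,fx=1.35,fy=1.35))
```

```text
43.1917
```

View pics/w4.png

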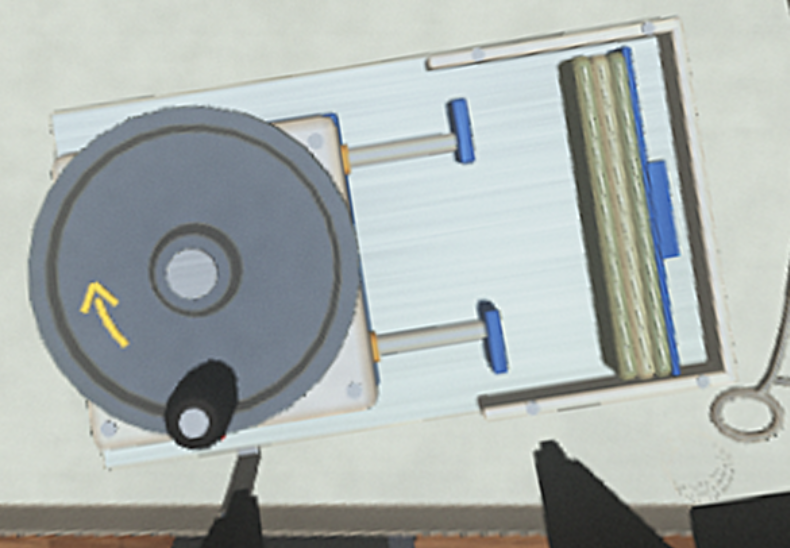

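The picture shows the pack standing square in the row as the leftmost of three (at about 580–625, 60–375). The pads are back at (460, 130) and (495, 335), and the red mark at (222, 437) is beside the pointer post.

```bash
python3 -c "
from rig import *
wait(.3); print(finish_job(), get_t())"
```

```text
the job is handed in; nothing more can be done
the job is handed in; nothing more can be done
```

I loaded the pack and turned the flywheel one full revolution back to the red pointer, with side load on the grip at about 5 N or less. The last picture shows the pack square in the row and the pusher back; the job is handed in, at about 43 s of the 67 s allowed, and no verdict was shown.

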